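Load the tube carrier on the mixer pins and clamp it

TASK

Get the mixer ready to run: raise its hold-down clamp clear, lower the tube carrier over both of the mixer's pins until its plate lies flat on the deck, and then throw the clamp handle down until it snaps over centre and holds the carrier. Keep the tubes upright, set the carrier down under control rather than letting it drop, and leave the lamp, the specimen cup and the other tube rack where they are.

Things in the scene. Friction and masses are not known exactly. Their poses are not given: they have to be found in the camera images.
- mixer: Fixed bench mixer: white housing with a bare aluminium deck, 226 x 246 mm. Origin on the bench below the midpoint between its two deck pins; z up, y along the line of the pins, -x to the side with the clamp (roughly towards the robot). Deck flat at z = 75 mm, x -158..68, y -123..123 mm. The pins are 10 mm in diameter and 26 mm high: straight for 15 mm, then tapering to 3 mm at the tip.
- pin_left (a point): Tip of the mixer pin at its y = +88 mm (z = 101 mm).
- pin_right (a point): Tip of the mixer pin at its y = -88 mm (z = 101 mm).
- clamp_handle (a joint): Angle (rad) of the handle of the mixer's toggle clamp. 0: thrown right down and locked, pointing to the mixer's -x, rising 0.10 rad; grows as it is raised; stop at 1.2 (fully open). Starts about half down; stays where left (friction 0.08 N m). With the carrier in place the foot meets the plate near 0.35; push on past dead centre at 0.13 (up to about 5 N on the grip) and it snaps to 0.
- clamp_hinge (a point): Hinge of the clamp handle, at (-137, 0, 111) mm in the mixer's frame; axis parallel to the mixer's y. A link moves the clamp arm with the handle: handle up, the arm stands upright, 170 mm above the bench, arm and foot at x -125..-66 mm, and the carrier passes when the handle is above 1.1 rad; locked, the arm's sprung rubber foot presses the plate at (-40, 0) mm with about 10 N.
- clamp_grip (a point): Point on the axis of the black rubber grip of the clamp handle, 60 mm from the hinge. The grip is a round bar of 18 mm diameter, 25 to 82 mm from the hinge, free on both sides. At handle angle q the point is at x = -137 - 60 cos(q + 0.10), z = 111 + 60 sin(q + 0.10) mm in the mixer's frame. Fully open, the grip's end is 197 mm above the bench.
- carrier: Tube carrier, 0.5 to 0.8 kg: aluminium plate 110 x 210 x 6 mm with a through hole of 12.8 mm at (0, 88) and (0, -88) mm, a white rack of 12 purple-capped tubes (tops at 90 mm) and a handle bar over them. Origin at the centre of the plate's underside, z up, y along its length; the same after a half turn. Starts on the bench; seated, the origin is on the deck midway between the pins, y along theirs.
- carrier_handle (a point): Centre of the carrier's handle bar, 127 mm above the plate's underside. The bar is 14 mm wide (carrier x), 12 mm tall and 142 mm long along the carrier's y; it stands on a flat post at each end (y = +-68 mm) and is free underneath down to the tube caps, 31 mm below its lower face.
- hole_a (a point): Centre of the carrier's hole at its y = +88 mm, on the plate's underside.
- hole_b (a point): Centre of the carrier's hole at its y = -88 mm, on the plate's underside.
- rack: Bystander: loose yellow tube rack 60 x 120 mm, tube tops at 86 mm, standing about 30 mm from one long side of the carrier. Origin at the centre of its underside.
- cup: Bystander: capped specimen cup, 62 mm diameter, 78 mm high, standing about 30 mm from the other long side of the carrier. Origin at the centre of its underside.
- lamp: Bystander: black desk lamp standing beyond the middle of the bench. Origin at the centre of its round foot (128 mm diameter); the stem rises 20 mm to the foot's +x and curves over to its -x (towards the robot) up to z = 405 mm; the shade, 116 mm wide, hangs at x = -180 mm between z = 280 and 395 mm.
Things that resemble listed ones, but are neither listed nor needed, are in the scene too. Of the things shaped like the carrier, the aluminium one is meant.

How it is judged:
By the outcome, as a careful person would: the job done as asked, in the order asked, and still so for the second after the job is handed in, with the robot touching nothing.
It also fails if it takes over 67 s, if anything falls off the work surface, if the arm or the gripper's body presses on something with over 40 N, if the wrist force passes 120 N, or if a joint passes its speed limit or range.

ROBOT

A 6-joint arm with a two-finger parallel gripper is mounted at the origin on the work surface. World frame = base frame: x ahead of the robot, y to its left, z up, the work surface at z = 0. Lengths are in m, angles in rad, forces in N, time in s.
With the tool pointing down it reaches from about 0.15 to 0.775 m from the base axis. Payload 6.1 kg.
Tool frame: the origin (TCP) lies midway between the tips of the shut fingers; the grasp point (between the pads) lies env.grip_point_offset behind it (env.grip_point_offset is the distance from the TCP to the grasp point, in m); z points along the fingers, y is the direction in which the jaws open and shut (so a half turn about z gives the same grasp; the last joint's range is limited). The gripper opens to 85 mm and grips with 20 to 120 N. Pads are 22 mm wide; open, the fingers measure 114 mm over their backs; the gripper's body (76 mm by 85 mm) begins 54 mm behind the grasp point. The pads swing forward as they close: fully open they stand 13 mm farther back than shut.
Start: joints at [-1.263, 0.126, -0.04, 1.405, 0, 1.571], TCP at [0.159, -0.5, 0.231] pointing down, gripper open.
Joint ranges: [-2.72, 2.72], [-0.95, 1.95], [-1.27, 1.35], [-1.78, 2.02], [-1.46, 1.47], [-3.14, 3.14]. Speed limits (rad/s): [2.39, 2.39, 3.01, 3.14, 3.14, 3.14].

INTERFACE

Orientations are given as a 3x3 rotation matrix whose columns are the frame's x, y, z axes.
In Python, from plant import env gives the robot as it stands. The module is installed in compiled form; this text tells all that it offers.
- The arm moves only by the tool jog_arm, never from a script. Its argument "series" is a list of rows, each an object of numbers: "gripper": the finger opening in m, from 0 to 0.0854; "tx", "ty", "tz": the shift along the tool's x, y, z in m; "wx", "wy", "wz": the turn, a rotation vector about the tool's x, y, z in rad. In form: [{"gripper": .., "tx": .., "ty": .., "tz": .., "wx": .., "wy": .., "wz": ..}, ...]. A call has 1 to 10 rows; each row shifts and turns the commanded pose from where the row before left it, along the tool's axes as they then stand; what a row does not reach is not made up. A row lasts 1/8 s, in which the tool goes at most 62.5 mm and 10.7 degrees, less where a joint would pass 70% of its speed; a pose out of reach is approached as far as the arm can. A call is refused whole if a number of a shift passes 0.0625 or a number of a turn 0.188, either way. A call with a gripper value outside its range is refused whole. The fingers move at their own pace and stop on an object; "newtons" is the grip in N (left out, the last holds). Time passes only in rows, so rows that do not move let the fingers close. It gives the time, the measured TCP pose, the force and the opening at its end, in the units of the state.
- env.get_obs(): the state, without advancing time (a new reading comes with each control period).
- env.read_camera(name): name is "side" or "top"; returns the picture (384x512x3 uint8, red, green, blue); there is no depth.
- env.get_calibration(name): a dict with "fx", "fy", "cx", "cy" (pixels), "D" ([k1, k2, p1, p2, k3] as OpenCV has them; the pictures are not rectified), "cam_to_world" (4x4, takes a point from camera to world coordinates). Camera axes: x right, y down, z forward; pixel columns grow to the right and rows downward; lengths in m; the calibration is good to about 2 mm. A picture is of the moment at which its call begins. get_calibration takes no time and is no camera call.
- env.job_done(): hands the job in, once; it reports no verdict.
The state is a dict: "time": time; "joints": joint angles; "qvel": joint speeds; "joint_efforts": joint torques, N m; "tool_pos": TCP position; "eef_rot": TCP orientation; "force": force on the tool from outside, world axes, zero at the start; "wrist_torque": the same for the moment, N m; "gripper_width": opening from 0.0 (shut) to 1.0 (fully open).
Only numpy, scipy, OpenCV 4.12 (cv2) and the standard library are available. Lean on these libraries where they do the work, as an engineer would, in place of code of your own. Each camera call takes 0.05 s, during which the arm holds its last target. There are 200 camera calls.

## Working session

There is one attempt and no reset: what is moved stays moved. The work goes in short steps, Python scripts to look and compute and a tool call to move; the robot and the scene stay as the last step left them, time stands still between calls to the robot, and variables do not carry over. Pictures are saved under pics/ and viewed, about 8 in all and at most 12, crops included, and the job is handed in when it is done.

Besides the shell and the picture viewer there is one more tool, called after "Call:" in YAML: its name, and indented under it one key for each argument. jog_arm: Moves the arm, as the interface text tells. Its arguments: {"type":"object","properties":{"series":{"type":"array","items":{"type":"object","properties":{"gripper":{"type":"number"},"tx":{"type":"number"},"ty":{"type":"number"},"tz":{"type":"number"},"wx":{"type":"number"},"wy":{"type":"number"},"wz":{"type":"number"}}}},"newtons":{"type":"number"}},"required":["series"]}

```bash
mkdir -p pics; cat > h.py <<'E'
import numpy as np, cv2
from plant import env
def cal(n):
    c=env.get_calibration(n); K=np.array([[c['fx'],0,c['cx']],[0,c['fy'],c['cy']],[0,0,1.]])
    return K,np.array(c['D'],float),np.array(c['cam_to_world'])
def rays(n,px):
    K,D,T=cal(n); u=cv2.undistortPoints(np.array(px,float).reshape(-1,1,2),K,D).reshape(-1,2)
    return T[:3,3],np.c_[u,np.ones(len(u))]@T[:3,:3].T
def onplane(n,px,z):
    o,d=rays(n,px); return o+d*((z-o[2])/d[:,2])[:,None]
def tri(pa,pb,na='side',nb='top'):
    o1,d1=rays(na,[pa]);o2,d2=rays(nb,[pb]);d1=d1[0];d2=d2[0]
    s=np.linalg.lstsq(np.c_[d1,-d2],o2-o1,rcond=None)[0]
    a=o1+d1*s[0];b=o2+d2*s[1]; return (a+b)/2,np.linalg.norm(a-b)
def proj(n,P):
    K,D,T=cal(n); W=np.linalg.inv(T)
    return cv2.projectPoints(np.array(P,float).reshape(-1,3),cv2.Rodrigues(W[:3,:3])[0],W[:3,3],K,D)[0].reshape(-1,2)
def snap(n,f):
    im=cv2.cvtColor(env.read_camera(n),cv2.COLOR_RGB2BGR); cv2.imwrite('pics/'+f,im); return im
E
python3 - <<'E'
from h import *
a=snap('side','s0.png');b=snap('top','t0.png')
cv2.imwrite('pics/both0.png',cv2.resize(np.vstack([a,b]),None,fx=.78,fy=.78))
for n in('side','top'):
    K,D,T=cal(n);print(n,K[0,0],T.round(3).tolist())
print(env.grip_point_offset,env.get_obs())
E
```

```text
side 380.61283161471323 [[-0.961, -0.183, 0.206, 0.302], [-0.275, 0.594, -0.756, 0.86], [0.016, -0.783, -0.621, 0.935], [0.0, 0.0, 0.0, 1.0]]
top 465.501681967914 [[0.001, -0.998, 0.065, 0.442], [-1.0, -0.002, -0.002, -0.15], [0.002, -0.065, -0.998, 2.008], [0.0, 0.0, 0.0, 1.0]]
0.0187 {'time': 0.1, 'joints': array([-1.26301259e+00,  1.26328799e-01, -4.04657129e-02,  1.40543173e+00,
        1.74853906e-05,  1.57080489e+00]), 'qvel': array([-0.00089652, -0.00036874,  0.00043091,  0.00143221,  0.0004917 ,
        0.00122536]), 'joint_efforts': array([-7.11280009e-04, -4.36905491e+01,  3.53603268e+01,  1.37046116e-02,
       -1.65648903e-04, -4.01769668e-06]), 'tool_pos': array([ 0.15894193, -0.49998027,  0.23062048]), 'eef_rot': array([[ 9.53009922e-01,  3.02938796e-01, -4.16525996e-04],
       [ 3.02939082e-01, -9.53008941e-01,  1.36801932e-03],
       [ 1.74731272e-05, -1.42991798e-03, -9.99998978e-01]]), 'force': array([ 0.2009138 , -0.53732345, -0.72116406]), 'wrist_torque': array([-0.04390335,  0.01119075, -0.00690659]), 'gripper_width': 0.997846289410094}
```

View pics/t0.png

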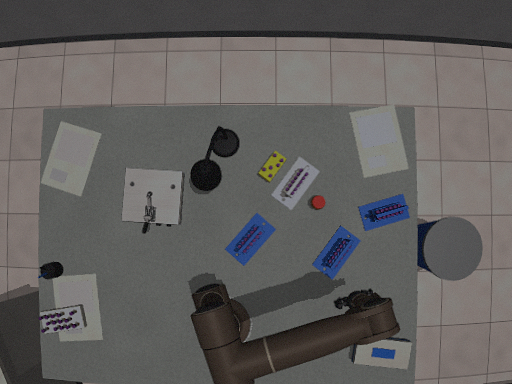

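View pics/s0.png

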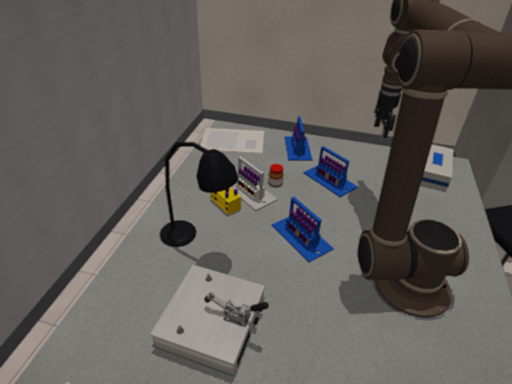

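The top view shows three groups of carrier-shaped things. The white/aluminium plate at (296,183) sits between the yellow rack (272,165) and the red cup (318,202). Blue-plated ones are at (251,239), (337,252) and (384,212), and a loose white rack is at (62,320). Only the one at (296,183) is aluminium with the rack and cup as neighbours. The mixer is at (153,196) and the lamp at (206,175)/(225,142). I'll confirm this in an enlarged crop.

```bash
python3 - <<'E'
from h import *
a=cv2.imread('pics/s0.png');b=cv2.imread('pics/t0.png')
r=lambda im,x,y,w,h,f=5:cv2.resize(im[y:y+h,x:x+w],None,fx=f,fy=f,interpolation=cv2.INTER_CUBIC)
g=lambda im:cv2.convertScaleAbs(im,alpha=1.3)
top=np.hstack([r(b,115,160,80,75,5),r(b,250,140,80,75,5)])
bot=np.hstack([r(a,145,255,133,70,3),r(a,195,140,133,70,3)])
bot=cv2.resize(bot,(800,210))
cv2.imwrite('pics/c1.png',g(np.vstack([top,bot])))
# aluminium plates: bright, low-saturation blobs
hsv=cv2.cvtColor(b,cv2.COLOR_BGR2HSV)
print([ (p,hsv[p[1],p[0]].tolist()) for p in [(135,215),(282,190),(300,165),(230,260)]])
m=((hsv[...,1]<40)&(hsv[...,2]>135)).astype(np.uint8)*255
m[:, 420:]=0; m[:105]=0
for c in cv2.findContours(m,cv2.RETR_EXTERNAL,cv2.CHAIN_APPROX_NONE)[0]:
    if cv2.contourArea(c)>300: print(cv2.contourArea(c),cv2.minAreaRect(c),cv2.boxPoints(cv2.minAreaRect(c)).round(1).tolist())
E
```

```text
[((135, 215), [15, 4, 129]), ((282, 190), [90, 3, 90]), ((300, 165), [110, 16, 142]), ((230, 260), [45, 5, 95])]
1080.0 ((294.9927978515625, 182.8280487060547), (24.40719223022461, 47.14781188964844), 36.25383758544922) [[271.20001220703125, 194.60000610351562], [299.1000061035156, 156.60000610351562], [318.79998779296875, 171.0], [290.8999938964844, 209.10000610351562]]
1046.0 ((376.21759033203125, 131.21803283691406), (43.447540283203125, 43.60371780395508), 75.52970886230469) [[349.70001220703125, 115.5999984741211], [391.8999938964844, 104.69999694824219], [402.79998779296875, 146.8000030517578], [360.5, 157.6999969482422]]
```

View pics/c1.png

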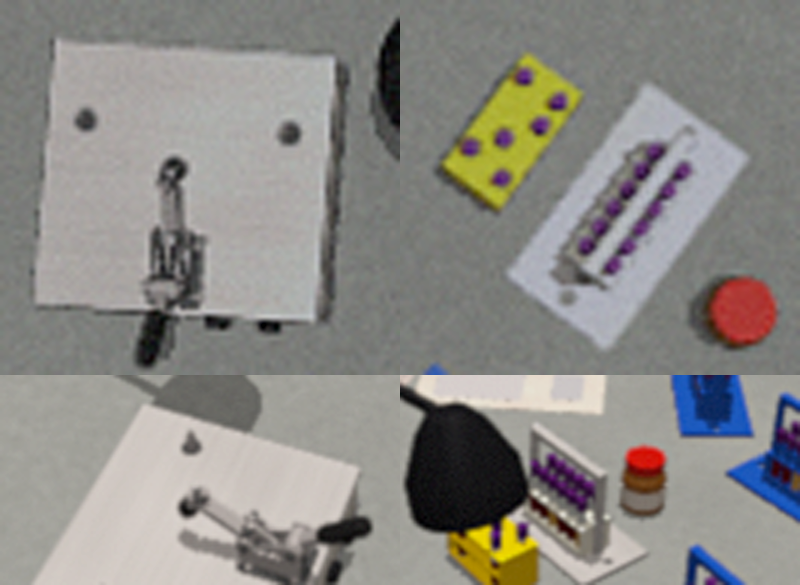

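The crop confirms it: the carrier with a bare aluminium plate, white rack and purple caps is between the yellow rack and the red-capped cup. In the mixer crop, the pins are at about (132.2,184) and (172.8,186.4). The clamp is half down, with its grip at about (145,228).

```bash
cat > m1.py <<'E'
from h import *
b=cv2.imread('pics/t0.png');hsv=cv2.cvtColor(b,cv2.COLOR_BGR2HSV)
def rect(m,seed,z):
    m=cv2.morphologyEx(m.astype(np.uint8)*255,cv2.MORPH_CLOSE,np.ones((5,5)))
    cs=cv2.findContours(m,cv2.RETR_EXTERNAL,cv2.CHAIN_APPROX_NONE)[0]
    c=[c for c in cs if cv2.pointPolygonTest(c,seed,False)>=0][0]
    P=onplane('top',c.reshape(-1,2),z)[:,:2].astype(np.float32)
    r=cv2.minAreaRect(P*1000); print('rect mm',np.round(r[0],1),np.round(r[1],1),round(r[2],1));return r
V=hsv[...,2].astype(int)
loc=lambda x0,y0,x1,y1:np.pad(np.ones((y1-y0,x1-x0),bool),((y0,384-y1),(x0,512-x1)))
rect((V>122)&(hsv[...,1]<40)&loc(262,150,330,215),(280,190),.006)
print('handle',onplane('top',[(307.6,166.4),(288,194)],.130).round(4).tolist())
rect((V>112)&(hsv[...,1]<40)&loc(115,160,190,232),(135,215),.075)
print('deck',onplane('top',[(126.4,168),(182,171.6),(178.6,224),(122.2,220.8)],.075).round(4).tolist())
# pins: dark blobs
for (x,y) in [(132,184),(173,186)]:
    w=np.clip(118-V[y-5:y+6,x-5:x+6],0,None); yy,xx=np.mgrid[y-5:y+6,x-5:x+6]
    c=((w*xx).sum()/w.sum(),(w*yy).sum()/w.sum()); print('pin',np.round(c,2),onplane('top',[c],.09).round(4))
# side pins (crop 3x from (145,255); bottom crop scaled 800/798)
p=onplane('side',[(145+191/3,255+(443-375)/3)],.09);print('side R?',p.round(4))
m=(V>90)&(hsv[...,1]>130)&((hsv[...,0]<8)|(hsv[...,0]>172))
ys,xs=np.where(m);print('cup',onplane('top',[(xs.mean(),ys.mean())],.078).round(4))
m=(V>70)&(hsv[...,1]>130)&(abs(hsv[...,0].astype(int)-28)<8);
ys,xs=np.where(m);r=cv2.minAreaRect(onplane('top',np.c_[xs,ys],.06)[:,:2].astype(np.float32));print('rack',r)
print('grip',onplane('top',[(145,228)],.14).round(4)); print('lampfoot',onplane('top',[(226,143)],.01).round(4),'shade',onplane('top',[(206,175)],.39).round(4))
E
python3 m1.py
```

```text
rect mm [ 611.4 -305.3] [107.9 209.8] 53.5
handle [[0.6675, -0.3468, 0.13], [0.5549, -0.2665, 0.13]]
rect mm [551.2 303.7] [243.1 224.1] 86.6
deck [[0.6676, 0.414, 0.075], [0.6516, 0.1741, 0.075], [0.4321, 0.1859, 0.075], [0.4437, 0.428, 0.075]]
pin [131.73 183.61] [[0.5998 0.3849 0.09  ]]
pin [172.56 186.37] [[0.5883 0.2104 0.09  ]]
side R? [[0.582  0.2198 0.09  ]]
cup [[ 0.5264 -0.3959  0.078 ]]
rack ((0.6781535148620605, -0.20345164835453033), (0.06075788661837578, 0.12139824032783508), 53.26192092895508)
grip [[0.4152 0.3127 0.14  ]]
lampfoot [[ 0.7836 -0.0055  0.01  ]] shade [[0.6054 0.0362 0.39  ]]
```

```bash
cat >> h.py <<'E'
from scipy.spatial.transform import Rotation as Rn
MO=np.array([.595,.2995,0]); MY=-.063      # mixer origin, yaw
def mw(p,MO=MO,MY=MY): return MO+Rn.from_euler('z',MY).apply(p)
def Rdown(psi): # tool y at world angle psi, z down
    y=np.array([np.cos(psi),np.sin(psi),0]);z=np.array([0,0,-1.]);return np.c_[np.cross(y,z),y,z]
GO=env.grip_point_offset
def plan(wps,vmax=.055,p=None,R=None):
    """wps: (grasp-point xyz, psi[, rows]); prints rows in tool axes"""
    o=env.get_obs(); p=o['tool_pos'] if p is None else p; R=o['eef_rot'] if R is None else R
    for w in wps:
        t=np.array(w[0])-[0,0,GO]; Rt=Rdown(w[1]); d=t-p; rv=Rn.from_matrix(Rt@R.T).as_rotvec()
        n=w[2] if len(w)>2 else int(np.ceil(max(np.linalg.norm(d)/vmax,np.linalg.norm(rv)/.175)))
        print('->',t.round(3),n)
        for i in range(n):
            tp=p+d/(n-i); Rp=Rn.from_rotvec(rv/(n-i)).as_matrix()@R
            s=np.round(R.T@(tp-p),4); k=np.round(Rn.from_matrix(R.T@Rp).as_rotvec(),3)
            p=p+R@s; R=R@Rn.from_rotvec(k).as_matrix(); d=t-p; rv=Rn.from_matrix(Rt@R.T).as_rotvec()
            print('{'+','.join(f'"{a}":{v+0:g}' for a,v in zip(('tx','ty','tz','wx','wy','wz'),[*s,*k]) if v)+'}')
    return p,R
E
python3 - <<'E'
from h import *
p,e=tri((268,305),(144,232.6));print('end',p.round(4),e)
q=Rn.from_euler('z',-MY).apply(p-MO);print('mixer',q.round(4),'q from z',np.arcsin((q[2]-.111)/.082)-.1,'from x',np.arccos(-(q[0]+.137)/.082)-.1)
for q in (.5,.6,.7):
  P=[mw([-.137-r*np.cos(q+.1),0,.111+r*np.sin(q+.1)]) for r in(.025,.06,.082)]
  print(q,P[1].round(3),proj('top',P).round(1).tolist(),proj('side',P).round(1).tolist())
q=.6;r=.065
plan([(mw([-.137-r*np.cos(q+.1),0,.26]),MY+np.pi/2)])
E
```

```text
end [0.3949 0.3111 0.1609] 0.004375306429142194
mixer [-0.2004 -0.001   0.1609] q from z 0.5540561898674663 from x 0.5861097285968289
0.5 [0.409 0.311 0.145] [[146.7, 222.5], [145.0, 229.6], [144.0, 234.2]] [[249.9, 308.8], [261.2, 307.5], [268.6, 306.6]]
0.6 [0.412 0.311 0.15 ] [[146.6, 222.1], [144.8, 228.7], [143.7, 233.0]] [[249.3, 308.2], [259.9, 305.9], [266.7, 304.4]]
0.7 [0.417 0.311 0.154] [[146.5, 221.7], [144.6, 227.7], [143.4, 231.6]] [[248.7, 307.5], [258.3, 304.3], [264.6, 302.2]]
-> [0.409 0.311 0.241] 16
{"tx":0.0302,"ty":-0.0436,"tz":-0.0006,"wz":-0.173}
{"tx":0.0373,"ty":-0.0377,"tz":-0.0006,"wz":-0.173}
{"tx":0.0432,"ty":-0.0308,"tz":-0.0006,"wz":-0.173}
{"tx":0.0479,"ty":-0.0229,"tz":-0.0006,"wz":-0.173}
{"tx":0.0511,"ty":-0.0143,"tz":-0.0006,"wz":-0.173}
{"tx":0.0528,"ty":-0.0053,"tz":-0.0006,"wz":-0.173}
{"tx":0.0529,"ty":0.0039,"tz":-0.0006,"wz":-0.173}
{"tx":0.0514,"ty":0.013,"tz":-0.0006,"wz":-0.173}
{"tx":0.0484,"ty":0.0216,"tz":-0.0006,"wz":-0.173}
{"tx":0.044,"ty":0.0296,"tz":-0.0006,"wz":-0.173}
{"tx":0.0382,"ty":0.0368,"tz":-0.0006,"wz":-0.173}
{"tx":0.0314,"ty":0.0428,"tz":-0.0006,"wz":-0.174}
{"tx":0.0235,"ty":0.0476,"tz":-0.0006,"wz":-0.173}
{"tx":0.0149,"ty":0.0509,"tz":-0.0006,"wz":-0.174}
{"tx":0.0059,"ty":0.0527,"tz":-0.0006,"wx":0.001,"wz":-0.173}
{"tx":-0.0034,"ty":0.053,"tz":-0.0007,"wy":-0.001,"wz":-0.174}
```

Call:
jog_arm:
  series:
    - {"tx": 0.03,"ty": -0.044,"wz": -0.173,"gripper": 0.05}
    - {"tx": 0.037,"ty": -0.038,"wz": -0.173}
    - {"tx": 0.043,"ty": -0.031,"wz": -0.173}
    - {"tx": 0.048,"ty": -0.023,"wz": -0.173}
    - {"tx": 0.051,"ty": -0.014,"wz": -0.173}
    - {"tx": 0.053,"ty": -0.005,"wz": -0.173}
    - {"tx": 0.053,"ty": 0.004,"wz": -0.173}
    - {"tx": 0.051,"ty": 0.013,"wz": -0.173}
    - {"tx": 0.048,"ty": 0.022,"wz": -0.173}
    - {"tx": 0.044,"ty": 0.03,"wz": -0.173}

```text
validation failed for argument at $.se...
```

Call:
jog_arm:
  series:
    - {"tx": 0.038,"ty": 0.037,"wz": -0.173}
    - {"tx": 0.031,"ty": 0.043,"wz": -0.173}
    - {"tx": 0.024,"ty": 0.048,"wz": -0.173}
    - {"tx": 0.015,"ty": 0.051,"wz": -0.173}
    - {"tx": 0.006,"ty": 0.053,"wz": -0.173}
    - {"tx": -0.003,"ty": 0.053,"wz": -0.173}
    - {"tx": 0}

```text
validation failed for argument at $.se...
```

Call:
jog_arm:
  series:
    - {"gripper": 0.05,"tx": 0.03,"ty": -0.044,"tz": 0,"wx": 0,"wy": 0,"wz": -0.173}
    - {"gripper": 0.05,"tx": 0.037,"ty": -0.038,"tz": 0,"wx": 0,"wy": 0,"wz": -0.173}
    - {"gripper": 0.05,"tx": 0.043,"ty": -0.031,"tz": 0,"wx": 0,"wy": 0,"wz": -0.173}
    - {"gripper": 0.05,"tx": 0.048,"ty": -0.023,"tz": 0,"wx": 0,"wy": 0,"wz": -0.173}
    - {"gripper": 0.05,"tx": 0.051,"ty": -0.014,"tz": 0,"wx": 0,"wy": 0,"wz": -0.173}
    - {"gripper": 0.05,"tx": 0.053,"ty": -0.005,"tz": 0,"wx": 0,"wy": 0,"wz": -0.173}
    - {"gripper": 0.05,"tx": 0.053,"ty": 0.004,"tz": 0,"wx": 0,"wy": 0,"wz": -0.173}
    - {"gripper": 0.05,"tx": 0.051,"ty": 0.013,"tz": 0,"wx": 0,"wy": 0,"wz": -0.173}
    - {"gripper": 0.05,"tx": 0.048,"ty": 0.022,"tz": 0,"wx": 0,"wy": 0,"wz": -0.173}
    - {"gripper": 0.05,"tx": 0.044,"ty": 0.03,"tz": 0,"wx": 0,"wy": 0,"wz": -0.173}

```text
time: 1.35
tool_pos: [0.3155, 0.0083, 0.2313]
eef_rot: [[-0.455, 0.89, 0.001], [0.89, 0.455, -0.0], [-0.0, 0.0, -1.0]]
force: [0.8, -1.1, -0.6]
gripper_width: 0.587
```

Call:
jog_arm:
  series:
    - {"gripper": 0.05,"tx": 0.038,"ty": 0.037,"tz": 0,"wx": 0,"wy": 0,"wz": -0.173}
    - {"gripper": 0.05,"tx": 0.031,"ty": 0.043,"tz": 0,"wx": 0,"wy": 0,"wz": -0.173}
    - {"gripper": 0.05,"tx": 0.024,"ty": 0.048,"tz": 0,"wx": 0,"wy": 0,"wz": -0.173}
    - {"gripper": 0.05,"tx": 0.015,"ty": 0.051,"tz": 0,"wx": 0,"wy": 0,"wz": -0.173}
    - {"gripper": 0.05,"tx": 0.006,"ty": 0.053,"tz": 0,"wx": 0,"wy": 0,"wz": -0.173}
    - {"gripper": 0.05,"tx": -0.003,"ty": 0.053,"tz": 0,"wx": 0,"wy": 0,"wz": -0.173}
    - {"gripper": 0.05,"tx": 0,"ty": 0,"tz": 0,"wx": 0,"wy": 0,"wz": 0}

```text
time: 2.22
tool_pos: [0.4101, 0.3144, 0.2295]
eef_rot: [[-0.998, 0.062, -0.002], [0.062, 0.998, -0.001], [0.002, -0.001, -1.0]]
force: [-0.9, -0.8, -0.1]
gripper_width: 0.584
```

```bash
python3 - <<'E'
from h import *
q=.57;r=.065
G=lambda q,r=.065:mw([-.137-r*np.cos(q+.1),0,.111+r*np.sin(q+.1)])
o=env.get_obs();print(o['tool_pos'],o['eef_rot'][:,1],G(q))
P,R=plan([(G(q),MY+np.pi/2,3)])
print('arc');
plan([(G(a),MY+np.pi/2,2) for a in (.7,.83,.96,1.08,1.18)],p=P,R=R)
E
```

```text
[0.41007853 0.31437158 0.229519  ] [ 0.06152277  0.99810494 -0.00121506] [0.40742445 0.31133292 0.15136409]
-> [0.407 0.311 0.133] 3
{"tx":0.0008,"ty":-0.001,"tz":0.0323,"wy":-0.001}
{"tx":0.0008,"ty":-0.001,"tz":0.0323,"wx":-0.001,"wz":0.001}
{"tx":0.0007,"ty":-0.0011,"tz":0.0323,"wy":-0.001}
arc
-> [0.413 0.311 0.139] 2
{"tx":-0.0028,"tz":-0.0032}
{"tx":-0.0028,"tz":-0.0031}
-> [0.419 0.311 0.144] 2
{"tx":-0.0032,"tz":-0.0027}
{"tx":-0.0032,"tz":-0.0028}
-> [0.427 0.31  0.149] 2
{"tx":-0.0036,"tz":-0.0023}
{"tx":-0.0035,"tz":-0.0023}
-> [0.434 0.31  0.152] 2
{"tx":-0.0035,"tz":-0.0017}
{"tx":-0.0035,"tz":-0.0017}
-> [0.44  0.309 0.155] 2
{"tx":-0.0031,"tz":-0.0011}
{"tx":-0.0031,"tz":-0.001}
```

Call:
jog_arm:
  newtons: 20
  series:
    - {"gripper": 0.05,"tx": 0.001,"ty": -0.001,"tz": 0.032,"wx": 0,"wy": 0,"wz": 0}
    - {"gripper": 0.05,"tx": 0.001,"ty": -0.001,"tz": 0.032,"wx": 0,"wy": 0,"wz": 0}
    - {"gripper": 0.05,"tx": 0.001,"ty": -0.001,"tz": 0.032,"wx": 0,"wy": 0,"wz": 0}
    - {"gripper": 0.01,"tx": 0,"ty": 0,"tz": 0,"wx": 0,"wy": 0,"wz": 0}
    - {"gripper": 0.01,"tx": 0,"ty": 0,"tz": 0,"wx": 0,"wy": 0,"wz": 0}
    - {"gripper": 0.01,"tx": 0,"ty": 0,"tz": 0,"wx": 0,"wy": 0,"wz": 0}
    - {"gripper": 0.01,"tx": 0,"ty": 0,"tz": 0,"wx": 0,"wy": 0,"wz": 0}

```text
time: 3.1
tool_pos: [0.4073, 0.311, 0.137]
eef_rot: [[-0.998, 0.065, 0.001], [0.065, 0.998, 0.005], [-0.001, 0.005, -1.0]]
force: [0.1, 7.2, -5.6]
gripper_width: 0.2
```

Call:
jog_arm:
  series:
    - {"gripper": 0.01,"tx": -0.003,"ty": 0.001,"tz": -0.003,"wx": 0,"wy": 0,"wz": 0}
    - {"gripper": 0.01,"tx": -0.003,"ty": 0,"tz": -0.003,"wx": 0,"wy": 0,"wz": 0}
    - {"gripper": 0.01,"tx": -0.003,"ty": 0,"tz": -0.003,"wx": 0,"wy": 0,"wz": 0}
    - {"gripper": 0.01,"tx": -0.003,"ty": 0,"tz": -0.003,"wx": 0,"wy": 0,"wz": 0}
    - {"gripper": 0.01,"tx": -0.0035,"ty": 0,"tz": -0.0023,"wx": 0,"wy": 0,"wz": 0}
    - {"gripper": 0.01,"tx": -0.0035,"ty": 0,"tz": -0.0023,"wx": 0,"wy": 0,"wz": 0}
    - {"gripper": 0.01,"tx": -0.0035,"ty": 0,"tz": -0.0017,"wx": 0,"wy": 0,"wz": 0}
    - {"gripper": 0.01,"tx": -0.0035,"ty": 0,"tz": -0.0017,"wx": 0,"wy": 0,"wz": 0}
    - {"gripper": 0.01,"tx": -0.003,"ty": 0,"tz": -0.001,"wx": 0,"wy": 0,"wz": 0}
    - {"gripper": 0.01,"tx": -0.003,"ty": 0,"tz": -0.001,"wx": 0,"wy": 0,"wz": 0}

```text
time: 4.35
tool_pos: [0.4384, 0.309, 0.1584]
eef_rot: [[-0.998, 0.065, -0.001], [0.065, 0.998, 0.003], [0.001, 0.003, -1.0]]
force: [-2.3, 7.0, -5.7]
gripper_width: 0.201
```

```bash
python3 - <<'E'
from h import *
a=snap('side','s1.png');b=snap('top','t1.png')
r=lambda im,x,y,w,h,f=5:cv2.resize(im[y:y+h,x:x+w],None,fx=f,fy=f,interpolation=cv2.INTER_CUBIC)
cv2.imwrite('pics/c2.png',np.hstack([r(a,145,230,133,120,3),r(b,110,160,80,72,5)[:360]]))
E
```

```text
(no output)
```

View pics/c2.png

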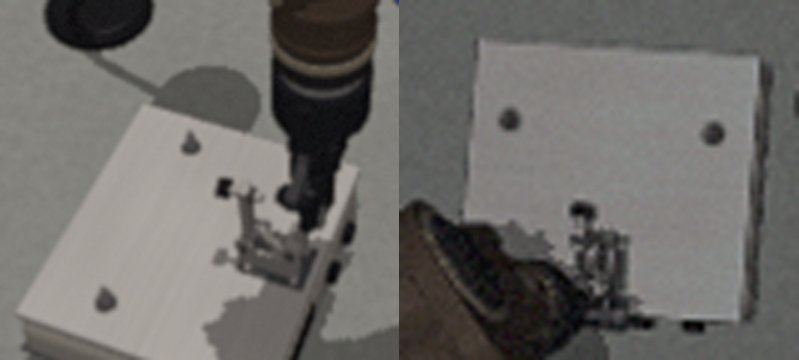

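The side view shows the clamp arm standing upright and the handle nearly vertical in the gripper. The top view shows the pins at about (132,184) and (173,186), unchanged. I'll nudge towards the stop, release and rise.

Call:
jog_arm:
  series:
    - {"gripper": 0.01,"tx": -0.002,"ty": 0,"tz": -0.0005,"wx": 0,"wy": 0,"wz": 0}
    - {"gripper": 0.01,"tx": -0.002,"ty": 0,"tz": 0,"wx": 0,"wy": 0,"wz": 0}
    - {"gripper": 0.01,"tx": 0,"ty": 0,"tz": 0,"wx": 0,"wy": 0,"wz": 0}
    - {"gripper": 0.05,"tx": 0,"ty": 0,"tz": 0,"wx": 0,"wy": 0,"wz": 0}
    - {"gripper": 0.05,"tx": 0,"ty": 0,"tz": 0,"wx": 0,"wy": 0,"wz": 0}
    - {"gripper": 0.05,"tx": 0,"ty": 0,"tz": 0,"wx": 0,"wy": 0,"wz": 0}
    - {"gripper": 0.05,"tx": 0,"ty": 0,"tz": -0.04,"wx": 0,"wy": 0,"wz": 0}
    - {"gripper": 0.05,"tx": 0,"ty": 0,"tz": -0.05,"wx": 0,"wy": 0,"wz": 0}
    - {"gripper": 0.05,"tx": 0,"ty": 0,"tz": 0,"wx": 0,"wy": 0,"wz": 0}

```text
time: 5.58
tool_pos: [0.4441, 0.3083, 0.2521]
eef_rot: [[-0.998, 0.066, 0.006], [0.066, 0.998, 0.004], [-0.006, 0.004, -1.0]]
force: [1.1, 0.3, -0.2]
gripper_width: 0.587
```

```bash
python3 - <<'E'
from h import *
a=np.radians
plan([([.37,.05,.25],a(75)),([.42,-.15,.24],a(65)),([.611,-.306,.22],a(53.8))])
E
```

```text
-> [0.37  0.05  0.231] 5
{"tx":0.0114,"ty":-0.0525,"tz":0.0039,"wx":0.001,"wy":0.001,"wz":0.039}
{"tx":0.0093,"ty":-0.053,"tz":0.0039,"wx":0.001,"wy":0.001,"wz":0.039}
{"tx":0.0073,"ty":-0.0533,"tz":0.004,"wx":0.001,"wy":0.001,"wz":0.039}
{"tx":0.0052,"ty":-0.0535,"tz":0.0041,"wx":0.001,"wy":0.001,"wz":0.039}
{"tx":0.0031,"ty":-0.0536,"tz":0.0041,"wx":0.001,"wy":0.001,"wz":0.04}
-> [ 0.42  -0.15   0.221] 4
{"tx":-0.025,"ty":-0.0451,"tz":0.0025,"wz":0.044}
{"tx":-0.027,"ty":-0.0439,"tz":0.0025,"wz":0.043}
{"tx":-0.0289,"ty":-0.0427,"tz":0.0025,"wz":0.044}
{"tx":-0.0307,"ty":-0.0414,"tz":0.0026,"wz":0.043}
-> [ 0.611 -0.306  0.201] 5
{"tx":-0.0478,"ty":-0.0121,"tz":0.004,"wz":0.039}
{"tx":-0.0482,"ty":-0.0103,"tz":0.004,"wz":0.039}
{"tx":-0.0486,"ty":-0.0084,"tz":0.004,"wz":0.039}
{"tx":-0.0489,"ty":-0.0065,"tz":0.004,"wz":0.039}
{"tx":-0.0491,"ty":-0.0046,"tz":0.0041,"wz":0.04}
```

Call:
jog_arm:
  series:
    - {"gripper": 0.06,"tx": 0.011,"ty": -0.053,"tz": 0.003,"wx": 0.001,"wy": 0.001,"wz": 0.039}
    - {"gripper": 0.06,"tx": 0.009,"ty": -0.053,"tz": 0.003,"wx": 0.001,"wy": 0.001,"wz": 0.039}
    - {"gripper": 0.06,"tx": 0.007,"ty": -0.053,"tz": 0.003,"wx": 0.001,"wy": 0.001,"wz": 0.039}
    - {"gripper": 0.06,"tx": 0.005,"ty": -0.053,"tz": 0.003,"wx": 0.001,"wy": 0.001,"wz": 0.039}
    - {"gripper": 0.06,"tx": 0.003,"ty": -0.053,"tz": 0.003,"wx": 0.001,"wy": 0.001,"wz": 0.039}
    - {"gripper": 0.06,"tx": -0.025,"ty": -0.045,"tz": 0.003,"wx": 0,"wy": 0,"wz": 0.044}
    - {"gripper": 0.06,"tx": -0.027,"ty": -0.044,"tz": 0.003,"wx": 0,"wy": 0,"wz": 0.044}
    - {"gripper": 0.06,"tx": -0.029,"ty": -0.043,"tz": 0.003,"wx": 0,"wy": 0,"wz": 0.044}
    - {"gripper": 0.06,"tx": -0.031,"ty": -0.041,"tz": 0.003,"wx": 0,"wy": 0,"wz": 0.044}
    - {"gripper": 0.06,"tx": 0,"ty": 0,"tz": 0,"wx": 0,"wy": 0,"wz": 0}

```text
time: 6.82
tool_pos: [0.4203, -0.153, 0.2205]
eef_rot: [[-0.904, 0.428, -0.008], [0.428, 0.904, -0.004], [0.005, -0.007, -1.0]]
force: [0.7, 0.1, -0.8]
gripper_width: 0.7
```

```bash
python3 - <<'E'
from h import *
plan([([.611,-.306,.21],np.radians(53.8),6)])
# refined mixer pose from unobstructed top view now; clamp still open?
a=snap('side','s2.png');b=snap('top','t2.png')
r=lambda im,x,y,w,h,f=5:cv2.resize(im[y:y+h,x:x+w],None,fx=f,fy=f,interpolation=cv2.INTER_CUBIC)
cv2.imwrite('pics/c3.png',np.hstack([r(a,145,230,133,120,3),r(b,115,160,80,72,5)]))
V=cv2.cvtColor(b,cv2.COLOR_BGR2GRAY).astype(int)
P=[]
for (x,y) in [(132,184),(173,186)]:
    w=np.clip(105-V[y-5:y+6,x-5:x+6],0,None); yy,xx=np.mgrid[y-5:y+6,x-5:x+6]
    c=((w*xx).sum()/w.sum(),(w*yy).sum()/w.sum()); P.append(onplane('top',[c],.09)[0]);print(np.round(c,2),P[-1])
E
```

```text
-> [ 0.611 -0.306  0.191] 6
{"tx":-0.0397,"ty":-0.0094,"tz":0.0047,"wx":-0.001,"wy":-0.001,"wz":0.032}
{"tx":-0.0399,"ty":-0.0082,"tz":0.0048,"wx":-0.001,"wy":-0.001,"wz":0.032}
{"tx":-0.0402,"ty":-0.0069,"tz":0.0048,"wx":-0.001,"wy":-0.001,"wz":0.031}
{"tx":-0.0403,"ty":-0.0056,"tz":0.0048,"wx":-0.001,"wz":0.032}
{"tx":-0.0405,"ty":-0.0043,"tz":0.0048,"wx":-0.002,"wy":-0.001,"wz":0.031}
{"tx":-0.0407,"ty":-0.0031,"tz":0.0048,"wx":-0.001,"wz":0.032}
[131.73 183.62] [0.59979701 0.38490463 0.09      ]
[172.61 186.39] [0.58822471 0.21016071 0.09      ]
```

View pics/c3.png

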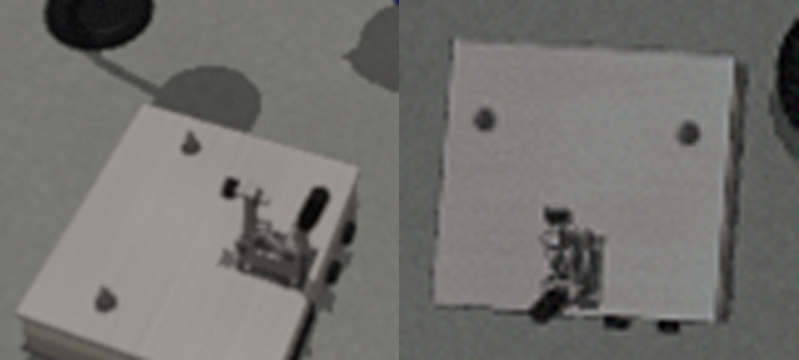

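The handle is steep (grip tip at about (251,293) in the side view) and the arm and foot stand upright. Now to the carrier.

Call:
jog_arm:
  series:
    - {"gripper": 0.06,"tx": -0.04,"ty": -0.009,"tz": 0.005,"wx": -0.001,"wy": -0.001,"wz": 0.032}
    - {"gripper": 0.06,"tx": -0.04,"ty": -0.008,"tz": 0.005,"wx": -0.001,"wy": -0.001,"wz": 0.032}
    - {"gripper": 0.06,"tx": -0.04,"ty": -0.007,"tz": 0.005,"wx": -0.001,"wy": -0.001,"wz": 0.032}
    - {"gripper": 0.06,"tx": -0.04,"ty": -0.006,"tz": 0.005,"wx": -0.001,"wy": -0.001,"wz": 0.032}
    - {"gripper": 0.06,"tx": -0.04,"ty": -0.004,"tz": 0.005,"wx": -0.001,"wy": 0,"wz": 0.032}
    - {"gripper": 0.06,"tx": -0.04,"ty": -0.003,"tz": 0.005,"wx": -0.001,"wy": 0,"wz": 0.032}
    - {"gripper": 0.06,"tx": 0,"ty": 0,"tz": 0,"wx": 0,"wy": 0,"wz": 0}

```text
time: 7.8
tool_pos: [0.6123, -0.3005, 0.1895]
eef_rot: [[-0.81, 0.587, -0.002], [0.587, 0.81, 0.0], [0.002, -0.001, -1.0]]
force: [-0.0, -0.6, -0.3]
gripper_width: 0.701
```

```bash
python3 - <<'E'
from h import *
for q in(1.0,1.1,1.2):
  P=[mw([-.137-r*np.cos(q+.1),0,.111+r*np.sin(q+.1)]) for r in(.025,.082)]
  print(q,proj('side',P).round(1).tolist(),proj('top',P).round(1).tolist())
plan([([.6113,-.306,.126],np.radians(53.8),4)])
a=snap('side','s3.png')
cv2.imwrite('pics/c4.png',cv2.resize(a[120:240,190:340],None,fx=4,fy=4,interpolation=cv2.INTER_CUBIC))
E
```

```text
1.0 [[246.4, 305.8], [256.9, 296.2]] [[146.4, 220.2], [142.9, 226.6]]
1.1 [[245.6, 305.3], [254.0, 294.4]] [[146.4, 219.6], [142.8, 224.8]]
1.2 [[244.7, 304.8], [251.0, 292.8]] [[146.4, 219.0], [142.8, 222.8]]
-> [ 0.611 -0.306  0.107] 4
{"tx":-0.0006,"ty":-0.0013,"tz":0.0206,"wz":0.001}
{"tx":-0.0006,"ty":-0.0012,"tz":0.0205,"wy":-0.001,"wz":0.001}
{"tx":-0.0006,"ty":-0.0013,"tz":0.0206,"wz":0.001}
{"tx":-0.0007,"ty":-0.0012,"tz":0.0205,"wx":-0.001,"wy":-0.001,"wz":0.002}
```

View pics/c4.png

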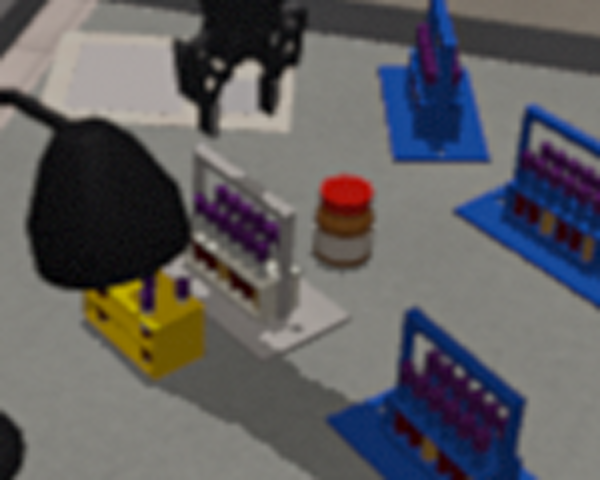

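The handle matches q≈1.2. The gripper hangs over the carrier bar (bar centre at about (251,165) in the side view). Descend and grip.

Call:
jog_arm:
  newtons: 50
  series:
    - {"gripper": 0.06,"tx": -0.001,"ty": -0.001,"tz": 0.021,"wx": 0,"wy": 0,"wz": 0.001}
    - {"gripper": 0.06,"tx": -0.001,"ty": -0.001,"tz": 0.021,"wx": 0,"wy": 0,"wz": 0.001}
    - {"gripper": 0.06,"tx": -0.001,"ty": -0.001,"tz": 0.02,"wx": 0,"wy": 0,"wz": 0.001}
    - {"gripper": 0.06,"tx": 0,"ty": -0.001,"tz": 0.02,"wx": 0,"wy": 0,"wz": 0.001}
    - {"gripper": 0.005,"tx": 0,"ty": 0,"tz": 0,"wx": 0,"wy": 0,"wz": 0}
    - {"gripper": 0.005,"tx": 0,"ty": 0,"tz": 0,"wx": 0,"wy": 0,"wz": 0}
    - {"gripper": 0.005,"tx": 0,"ty": 0,"tz": 0,"wx": 0,"wy": 0,"wz": 0}
    - {"gripper": 0.005,"tx": 0,"ty": 0,"tz": 0,"wx": 0,"wy": 0,"wz": 0}
    - {"gripper": 0.005,"tx": 0,"ty": 0,"tz": 0,"wx": 0,"wy": 0,"wz": 0}

```text
time: 8.98
tool_pos: [0.611, -0.307, 0.1114]
eef_rot: [[-0.806, 0.592, 0.001], [0.592, 0.806, -0.002], [-0.003, -0.001, -1.0]]
force: [-4.8, -1.4, 5.7]
gripper_width: 0.154
```

Call:
jog_arm:
  series:
    - {"gripper": 0.005,"tx": 0,"ty": 0,"tz": -0.01,"wx": 0,"wy": 0,"wz": 0}
    - {"gripper": 0.005,"tx": 0,"ty": 0,"tz": -0.02,"wx": 0,"wy": 0,"wz": 0}
    - {"gripper": 0.005,"tx": 0,"ty": 0,"tz": -0.03,"wx": 0,"wy": 0,"wz": 0}
    - {"gripper": 0.005,"tx": 0,"ty": 0,"tz": -0.03,"wx": 0,"wy": 0,"wz": 0}
    - {"gripper": 0.005,"tx": 0,"ty": 0,"tz": -0.03,"wx": 0,"wy": 0,"wz": 0}
    - {"gripper": 0.005,"tx": 0,"ty": 0,"tz": -0.03,"wx": 0,"wy": 0,"wz": 0}
    - {"gripper": 0.005,"tx": 0,"ty": 0,"tz": -0.03,"wx": 0,"wy": 0,"wz": 0}
    - {"gripper": 0.005,"tx": 0,"ty": 0,"tz": -0.02,"wx": 0,"wy": 0,"wz": 0}
    - {"gripper": 0.005,"tx": 0,"ty": 0,"tz": 0,"wx": 0,"wy": 0,"wz": 0}

```text
time: 10.1
tool_pos: [0.6118, -0.3061, 0.3108]
eef_rot: [[-0.807, 0.591, 0.003], [0.591, 0.807, -0.001], [-0.003, 0.001, -1.0]]
force: [0.2, -0.6, -6.8]
gripper_width: 0.151
```

```bash
python3 - <<'E'
from h import *
a=np.radians
plan([([.42,-.16,.33],a(35)),([.37,.06,.33],a(10)),([.45,.2,.33],a(0)),([.595,.2995,.33],MY)],vmax=.045)
a=snap('side','s4.png')
cv2.imwrite('pics/c5.png',cv2.resize(a[60:230,190:340],None,fx=3.5,fy=3.5,interpolation=cv2.INTER_CUBIC))
E
```

```text
-> [ 0.42  -0.16   0.311] 6
{"tx":0.0402,"ty":0.0007,"tz":-0.0002,"wz":0.055}
{"tx":0.0402,"ty":-0.0015,"tz":-0.0002,"wy":0.001,"wz":0.054}
{"tx":0.04,"ty":-0.0036,"tz":-0.0002,"wz":0.055}
{"tx":0.0397,"ty":-0.0058,"tz":-0.0001,"wy":0.001,"wz":0.054}
{"tx":0.0394,"ty":-0.0079,"tz":-0.0001,"wx":0.001,"wz":0.055}
{"tx":0.0389,"ty":-0.0101,"tz":-0.0001,"wy":0.001,"wz":0.054}
-> [0.37  0.06  0.311] 6
{"tx":0.0348,"ty":0.0142,"wz":0.073}
{"tx":0.0358,"ty":0.0116,"wz":0.073}
{"tx":0.0365,"ty":0.009,"wz":0.073}
{"tx":0.0371,"ty":0.0063,"wz":0.073}
{"tx":0.0374,"ty":0.0036,"wz":0.072}
{"tx":0.0376,"ty":0.0009,"tz":0.0001,"wz":0.073}
-> [0.45  0.2   0.311] 4
{"tx":0.031,"ty":0.0258,"wz":0.044}
{"tx":0.0321,"ty":0.0244,"wz":0.043}
{"tx":0.0331,"ty":0.023,"wz":0.044}
{"tx":0.0341,"ty":0.0215,"wz":0.043}
-> [0.595 0.3   0.311] 4
{"tx":0.0249,"ty":0.0362,"wz":0.016}
{"tx":0.0254,"ty":0.0359,"wz":0.016}
{"tx":0.026,"ty":0.0354,"wz":0.016}
{"tx":0.0266,"ty":0.035,"tz":0.0001,"wz":0.015}
```

View pics/c5.png

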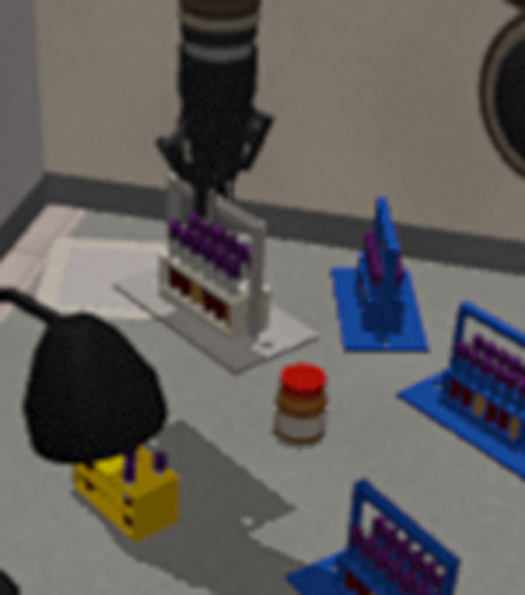

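The carrier is held level and clear of the rack and cup. The plate should pass higher over the open clamp, so I'll raise it about 40 mm more while moving back.

Call:
jog_arm:
  series:
    - {"gripper": 0.005,"tx": 0.02,"ty": 0,"tz": -0.008,"wx": 0,"wy": 0,"wz": 0.055}
    - {"gripper": 0.005,"tx": 0.04,"ty": -0.001,"tz": -0.008,"wx": 0,"wy": 0,"wz": 0.055}
    - {"gripper": 0.005,"tx": 0.04,"ty": -0.003,"tz": -0.008,"wx": 0,"wy": 0,"wz": 0.055}
    - {"gripper": 0.005,"tx": 0.04,"ty": -0.006,"tz": -0.008,"wx": 0,"wy": 0,"wz": 0.055}
    - {"gripper": 0.005,"tx": 0.04,"ty": -0.008,"tz": -0.008,"wx": 0,"wy": 0,"wz": 0.055}
    - {"gripper": 0.005,"tx": 0.04,"ty": -0.01,"tz": -0.004,"wx": 0,"wy": 0,"wz": 0.055}
    - {"gripper": 0.005,"tx": 0.04,"ty": 0.008,"tz": 0,"wx": 0,"wy": 0,"wz": 0.073}
    - {"gripper": 0.005,"tx": 0.037,"ty": 0.012,"tz": 0,"wx": 0,"wy": 0,"wz": 0.073}
    - {"gripper": 0.005,"tx": 0.037,"ty": 0.009,"tz": 0,"wx": 0,"wy": 0,"wz": 0.073}
    - {"gripper": 0.005,"tx": 0.037,"ty": 0.006,"tz": 0,"wx": 0,"wy": 0,"wz": 0.073}

```text
time: 11.4
tool_pos: [0.392, -0.0199, 0.352]
eef_rot: [[-0.308, 0.951, -0.001], [0.951, 0.308, -0.0], [0.0, -0.001, -1.0]]
force: [0.2, 0.2, -5.8]
gripper_width: 0.152
```

Call:
jog_arm:
  series:
    - {"gripper": 0.005,"tx": 0.037,"ty": 0.004,"tz": 0,"wx": 0,"wy": 0,"wz": 0.073}
    - {"gripper": 0.005,"tx": 0.037,"ty": 0.001,"tz": 0,"wx": 0,"wy": 0,"wz": 0.073}
    - {"gripper": 0.005,"tx": 0.035,"ty": 0.02,"tz": 0,"wx": 0,"wy": 0,"wz": 0.044}
    - {"gripper": 0.005,"tx": 0.032,"ty": 0.025,"tz": 0,"wx": 0,"wy": 0,"wz": 0.044}
    - {"gripper": 0.005,"tx": 0.033,"ty": 0.023,"tz": 0,"wx": 0,"wy": 0,"wz": 0.044}
    - {"gripper": 0.005,"tx": 0.034,"ty": 0.021,"tz": 0,"wx": 0,"wy": 0,"wz": 0.044}
    - {"gripper": 0.005,"tx": 0.02,"ty": 0.015,"tz": 0,"wx": 0,"wy": 0,"wz": 0}
    - {"gripper": 0.005,"tx": 0,"ty": 0,"tz": 0,"wx": 0,"wy": 0,"wz": 0}

```text
time: 12.4
tool_pos: [0.4674, 0.2151, 0.3505]
eef_rot: [[0.004, 1.0, -0.003], [1.0, -0.004, -0.002], [-0.002, -0.003, -1.0]]
force: [-0.6, -2.4, -7.0]
gripper_width: 0.153
```

```bash
python3 - <<'E'
from h import *
plan([([.595,.2995,.36],MY)],vmax=.03)
E
```

```text
-> [0.595 0.3   0.341] 6
{"tx":0.0142,"ty":0.0212,"tz":0.0014,"wz":0.01}
{"tx":0.0144,"ty":0.0211,"tz":0.0015,"wx":-0.001,"wz":0.01}
{"tx":0.0146,"ty":0.0209,"tz":0.0015,"wy":0.001,"wz":0.01}
{"tx":0.0148,"ty":0.0208,"tz":0.0015,"wx":-0.001,"wz":0.01}
{"tx":0.015,"ty":0.0206,"tz":0.0015,"wy":0.001,"wz":0.009}
{"tx":0.0151,"ty":0.0206,"tz":0.0015,"wx":-0.001,"wz":0.01}
```

Call:
jog_arm:
  series:
    - {"gripper": 0.005,"tx": 0.014,"ty": 0.021,"tz": 0.001,"wx": 0,"wy": 0,"wz": 0.01}
    - {"gripper": 0.005,"tx": 0.014,"ty": 0.021,"tz": 0.001,"wx": 0,"wy": 0,"wz": 0.01}
    - {"gripper": 0.005,"tx": 0.015,"ty": 0.021,"tz": 0.002,"wx": 0,"wy": 0,"wz": 0.01}
    - {"gripper": 0.005,"tx": 0.015,"ty": 0.021,"tz": 0.002,"wx": 0,"wy": 0,"wz": 0.01}
    - {"gripper": 0.005,"tx": 0.015,"ty": 0.02,"tz": 0.002,"wx": -0.001,"wy": 0.001,"wz": 0.01}
    - {"gripper": 0.005,"tx": 0.015,"ty": 0.02,"tz": 0.002,"wx": -0.001,"wy": 0.001,"wz": 0.01}
    - {"gripper": 0.005,"tx": 0,"ty": 0,"tz": 0.02,"wx": 0,"wy": 0,"wz": 0}
    - {"gripper": 0.005,"tx": 0,"ty": 0,"tz": 0.02,"wx": 0,"wy": 0,"wz": 0}
    - {"gripper": 0.005,"tx": 0,"ty": 0,"tz": 0,"wx": 0,"wy": 0,"wz": 0}

```text
time: 13.52
tool_pos: [0.5927, 0.2969, 0.3005]
eef_rot: [[0.066, 0.998, -0.002], [0.998, -0.066, -0.002], [-0.002, -0.002, -1.0]]
force: [0.1, -0.4, -7.1]
gripper_width: 0.155
```

```bash
python3 - <<'E'
from h import *
a=snap('side','s5.png');b=snap('top','t5.png')
r=lambda im,x,y,w,h,f=4:cv2.resize(im[y:y+h,x:x+w],None,fx=f,fy=f,interpolation=cv2.INTER_CUBIC)
cv2.imwrite('pics/c6.png',cv2.convertScaleAbs(np.hstack([r(a,140,180,130,140,3.5),r(b,110,150,85,123,4)[:490]]),alpha=1.4))
print(env.get_obs()['tool_pos'],env.get_obs()['eef_rot'].round(3).tolist())
E
```

```text
[0.59335866 0.29734235 0.30336811] [[0.066, 0.998, 0.002], [0.998, -0.066, 0.001], [0.001, 0.002, -1.0]]
```

View pics/c6.png

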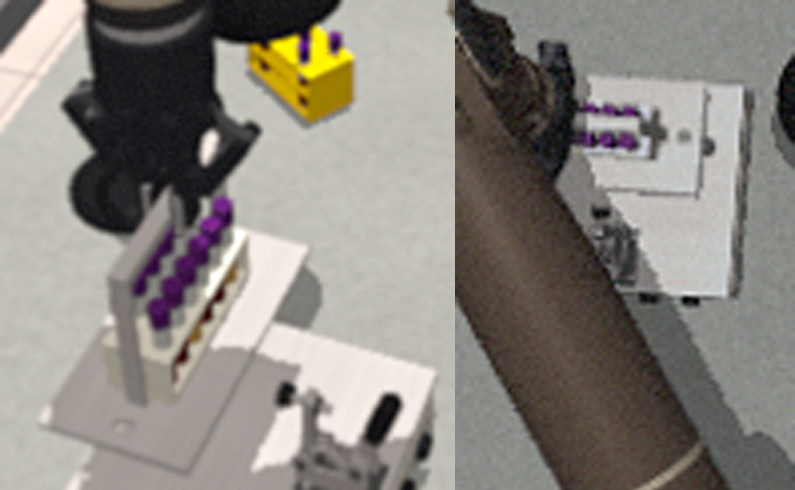

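The top view shows the carrier's right hole at about (167.5,183.8) and the right pin beside it at (173,186.5). The side view shows the left hole at about (175,301), and the plate is level and clear of the clamp. I'll measure the offsets.

```bash
cat > hole.py <<'E'
from h import *
def blob(im,x,y,k=4):
    g=cv2.cvtColor(im,cv2.COLOR_BGR2GRAY).astype(float)[y-k:y+k+1,x-k:x+k+1]
    ring=np.r_[g[0],g[-1],g[1:-1,0],g[1:-1,-1]]; w=np.clip(np.median(ring)-2.5*max(2,np.std(ring))*.6-g,0,None)
    yy,xx=np.mgrid[y-k:y+k+1,x-k:x+k+1]; return (w*xx).sum()/w.sum(),(w*yy).sum()/w.sum()
s2,t2=[cv2.imread(f'pics/{f}2.png') for f in 'st']
pl,pr=blob(s2,180,329,5),blob(s2,209,278,5)
print('side pins px',np.round([pl,pr],1).tolist())
SP=onplane('side',[pl,pr],.088);print('side pins',SP.round(4).tolist())
TP=onplane('top',[(131.73,183.62),(172.6,186.39)],.09)
for k,P in(('side',SP),('top',TP)):
    d=P[0]-P[1];print(k,'mid',P.mean(0).round(4),'len',np.linalg.norm(d).round(4),'yaw',np.arctan2(-d[0],d[1]).round(4))
E
python3 - <<'E'
from hole import *
s,t=cv2.imread('pics/s5.png'),cv2.imread('pics/t5.png')
zt=.3034-.1114+.006
hl=blob(s,175,301,4);hr=blob(t,167,184,3);print('px',np.round([hl,hr],1).tolist())
L=onplane('side',[hl],zt-.002)[0];Rr=onplane('top',[hr],zt-.002)[0];print('L',L.round(4),'R',Rr.round(4),'dist',np.linalg.norm(L-Rr))
o=env.get_obs();p=o['tool_pos']
print('pred L,R',[(p+Rn.from_euler('z',MY).apply([0,e,0])).round(4).tolist() for e in(.088,-.088)])
# plate edge lines in top: corners of right end
print(onplane('top',[(110+(705-455)/4,150+85/4),(110+(697-455)/4,150+193/4)],zt).round(4).tolist())
E
```

```text
side pins px [[179.8, 330.0], [208.2, 278.0]]
side pins [[0.5938, 0.3936, 0.088], [0.5835, 0.2198, 0.088]]
side mid [0.5886 0.3067 0.088 ] len 0.1741 yaw -0.0592
top mid [0.594  0.2976 0.09  ] len 0.1751 yaw -0.0662
px [[175.2, 300.4], [166.8, 183.7]]
L [0.5978 0.3851 0.196 ] R [0.5908 0.2136 0.196 ] dist 0.1717066730593084
pred L,R [[0.5989, 0.3852, 0.3034], [0.5878, 0.2095, 0.3034]]
[[0.6397, 0.1913, 0.198], [0.5333, 0.1976, 0.198]]
```

Call:
jog_arm:
  series:
    - {"gripper": 0.005,"tx": -0.001,"ty": -0.0005,"tz": 0.01,"wx": 0,"wy": 0,"wz": 0}
    - {"gripper": 0.005,"tx": -0.001,"ty": -0.0005,"tz": 0.02,"wx": 0,"wy": 0,"wz": 0}
    - {"gripper": 0.005,"tx": 0,"ty": 0,"tz": 0.02,"wx": 0,"wy": 0,"wz": 0}
    - {"gripper": 0.005,"tx": 0,"ty": 0,"tz": 0.02,"wx": 0,"wy": 0,"wz": 0}
    - {"gripper": 0.005,"tx": 0,"ty": 0,"tz": 0.01,"wx": 0,"wy": 0,"wz": 0}
    - {"gripper": 0.005,"tx": 0,"ty": 0,"tz": 0,"wx": 0,"wy": 0,"wz": 0}
    - {"gripper": 0.005,"tx": 0,"ty": 0,"tz": 0,"wx": 0,"wy": 0,"wz": 0}

```text
time: 14.5
tool_pos: [0.5933, 0.2961, 0.2245]
eef_rot: [[0.066, 0.998, 0.004], [0.998, -0.066, 0.002], [0.002, 0.004, -1.0]]
force: [0.5, 0.4, -6.3]
gripper_width: 0.149
```

```bash
python3 - <<'E'
from h import *
# average several frames to cut noise
a=np.mean([env.read_camera('side')[...,::-1] for _ in range(4)],0).astype(np.uint8);b=np.mean([env.read_camera('top')[...,::-1] for _ in range(4)],0).astype(np.uint8)
cv2.imwrite('pics/s6.png',a);cv2.imwrite('pics/t6.png',b)
r=lambda im,x,y,w,h,f:cv2.resize(im[y:y+h,x:x+w],None,fx=f,fy=f,interpolation=cv2.INTER_CUBIC)
cv2.imwrite('pics/c7.png',cv2.convertScaleAbs(np.hstack([r(a,140,240,100,140,4),r(b,145,165,40,56,10)]),alpha=1.4))
o=env.get_obs();print(o['time'],o['tool_pos'],o['eef_rot'].round(3).tolist(),o['force'])
E
```

```text
14.9 [0.59303098 0.29601136 0.22356834] [[0.066, 0.998, 0.003], [0.998, -0.066, 0.001], [0.001, 0.003, -1.0]] [ 1.06176617  0.02231618 -6.8924135 ]
```

View pics/c7.png

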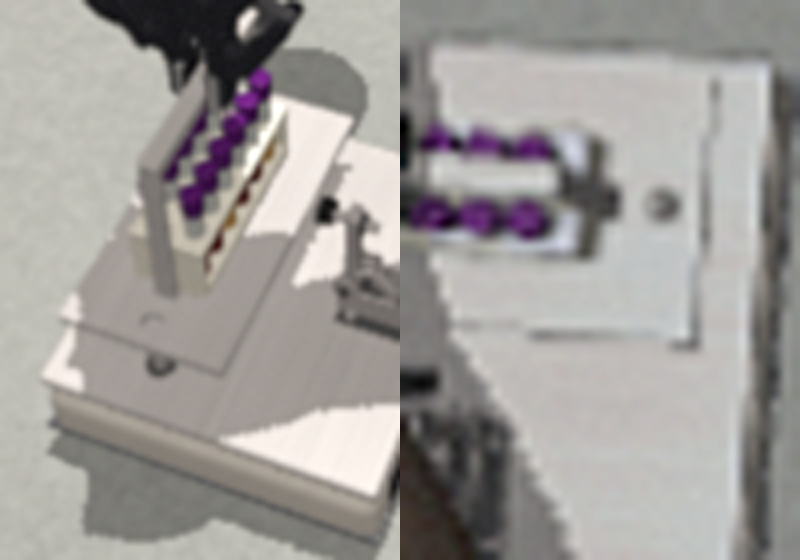

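The side view shows the left hole at about (178,320) with the left pin just below the plate edge at (180,331). The top view shows the right hole at about (171.1,185.6), and the clamp foot is clear of the plate edge. I'll compare against where the holes should appear if aligned.

```bash
python3 - <<'E'
from hole import *
s,t=cv2.imread('pics/s6.png'),cv2.imread('pics/t6.png')
z=.2236-.1114+.006
print('hole R px',blob(t,171,186,3),'expect aligned',proj('top',[[*TP[1][:2],z]]).round(2))
print('world offset',(onplane('top',[blob(t,171,186,3)],z)[0]-TP[1])[:2].round(4))
e=onplane('top',[(145+31.3,165+10)],z)[0];d=onplane('top',[(145+37,165+10)],.075)[0];print('edges gap y (want .018)',e,d)
e=onplane('top',[(145+20,165+33.2)],z)[0];print('plate -x edge from mixer origin x (want -.055)',Rn.from_euler('z',-MY).apply(e-TP.mean(0)).round(4))
e=onplane('top',[(145+31.3,165+10),(145+29.8,165+32)],z);d=e[0]-e[1];print('plate end yaw',np.arctan2(d[1],d[0]))
print('side: L hole world',onplane('side',[(178,320),blob(s,178,320,4)],z-.002).round(4).tolist(),'pin px by top',proj('side',[[*TP[0][:2],.101],[*TP[0][:2],.075]]).round(1).tolist())
o=env.get_obs();T=o['tool_pos'];print('kin L,R',[(T+o['eef_rot']@[e,0,0]).round(4).tolist() for e in(.088,-.088)],'pins',TP.round(4).tolist())
E
```

```text
side pins px [[179.8, 330.0], [208.2, 278.0]]
side pins [[0.5938, 0.3936, 0.088], [0.5835, 0.2198, 0.088]]
side mid [0.5886 0.3067 0.088 ] len 0.1741 yaw -0.0592
top mid [0.594  0.2976 0.09  ] len 0.1751 yaw -0.0662
hole R px (np.float64(170.96165712245622), np.float64(185.1218400406146)) expect aligned [[171.33 185.87]]
world offset [0.0031 0.0016]
edges gap y (want .018) [0.63293902 0.1902506  0.1182    ] [0.6372851  0.17383713 0.075     ]
plate -x edge from mixer origin x (want -.055) [-0.0525 -0.0651  0.0282]
plate end yaw -0.05465802344461701
side: L hole world [[0.5993, 0.385, 0.1162], [0.6028, 0.3833, 0.1162]] pin px by top [[178.4, 323.5], [179.4, 329.3]]
kin L,R [[0.5988, 0.3838, 0.2237], [0.5872, 0.2082, 0.2235]] pins [[0.5998, 0.3849, 0.09], [0.5882, 0.2102, 0.09]]
```

All estimates agree within ±3 mm, and the tapered pins capture ±4.9 mm. I'll shift 1 mm in -x and lower slowly while watching the force.

Call:
jog_arm:
  series:
    - {"gripper": 0.005,"tx": 0,"ty": -0.001,"tz": 0.003,"wx": 0,"wy": 0,"wz": 0}
    - {"gripper": 0.005,"tx": 0,"ty": 0,"tz": 0.003,"wx": 0,"wy": 0,"wz": 0}
    - {"gripper": 0.005,"tx": 0,"ty": 0,"tz": 0.003,"wx": 0,"wy": 0,"wz": 0}
    - {"gripper": 0.005,"tx": 0,"ty": 0,"tz": 0.003,"wx": 0,"wy": 0,"wz": 0}
    - {"gripper": 0.005,"tx": 0,"ty": 0,"tz": 0.003,"wx": 0,"wy": 0,"wz": 0}
    - {"gripper": 0.005,"tx": 0,"ty": 0,"tz": 0.001,"wx": 0,"wy": 0,"wz": 0}
    - {"gripper": 0.005,"tx": 0,"ty": 0,"tz": 0,"wx": 0,"wy": 0,"wz": 0}

```text
time: 15.78
tool_pos: [0.5919, 0.296, 0.2073]
eef_rot: [[0.066, 0.998, 0.003], [0.998, -0.066, 0.001], [0.001, 0.003, -1.0]]
force: [-0.5, -0.4, -6.8]
gripper_width: 0.149
```

Call:
jog_arm:
  series:
    - {"gripper": 0.005,"tx": 0,"ty": 0,"tz": 0.002,"wx": 0,"wy": 0,"wz": 0}
    - {"gripper": 0.005,"tx": 0,"ty": 0,"tz": 0.002,"wx": 0,"wy": 0,"wz": 0}
    - {"gripper": 0.005,"tx": 0,"ty": 0,"tz": 0.002,"wx": 0,"wy": 0,"wz": 0}
    - {"gripper": 0.005,"tx": 0,"ty": 0,"tz": 0,"wx": 0,"wy": 0,"wz": 0}

```text
time: 16.27
tool_pos: [0.5919, 0.296, 0.2011]
eef_rot: [[0.066, 0.998, 0.003], [0.998, -0.066, 0.001], [0.001, 0.002, -1.0]]
force: [0.4, -0.5, -6.5]
gripper_width: 0.148
```

Call:
jog_arm:
  series:
    - {"gripper": 0.005,"tx": 0,"ty": 0,"tz": 0.002,"wx": 0,"wy": 0,"wz": 0}
    - {"gripper": 0.005,"tx": 0,"ty": 0,"tz": 0.002,"wx": 0,"wy": 0,"wz": 0}
    - {"gripper": 0.005,"tx": 0,"ty": 0,"tz": 0.002,"wx": 0,"wy": 0,"wz": 0}
    - {"gripper": 0.005,"tx": 0,"ty": 0,"tz": 0.002,"wx": 0,"wy": 0,"wz": 0}
    - {"gripper": 0.005,"tx": 0,"ty": 0,"tz": 0.002,"wx": 0,"wy": 0,"wz": 0}
    - {"gripper": 0.005,"tx": 0,"ty": 0,"tz": 0,"wx": 0,"wy": 0,"wz": 0}

```text
time: 17.02
tool_pos: [0.5919, 0.296, 0.1911]
eef_rot: [[0.066, 0.998, 0.003], [0.998, -0.066, 0.001], [0.001, 0.002, -1.0]]
force: [0.1, -0.3, -6.7]
gripper_width: 0.148
```

Call:
jog_arm:
  series:
    - {"gripper": 0.005,"tx": 0,"ty": 0,"tz": 0.001,"wx": 0,"wy": 0,"wz": 0}
    - {"gripper": 0.005,"tx": 0,"ty": 0,"tz": 0.001,"wx": 0,"wy": 0,"wz": 0}
    - {"gripper": 0.005,"tx": 0,"ty": 0,"tz": 0.001,"wx": 0,"wy": 0,"wz": 0}
    - {"gripper": 0.005,"tx": 0,"ty": 0,"tz": 0.001,"wx": 0,"wy": 0,"wz": 0}
    - {"gripper": 0.005,"tx": 0,"ty": 0,"tz": 0.001,"wx": 0,"wy": 0,"wz": 0}
    - {"gripper": 0.005,"tx": 0,"ty": 0,"tz": 0,"wx": 0,"wy": 0,"wz": 0}

```text
time: 17.77
tool_pos: [0.5921, 0.2961, 0.1865]
eef_rot: [[0.066, 0.998, 0.003], [0.998, -0.066, 0.001], [0.001, 0.003, -1.0]]
force: [-0.2, -0.0, -5.9]
gripper_width: 0.151
```

Call:
jog_arm:
  series:
    - {"gripper": 0.005,"tx": 0,"ty": 0,"tz": 0.001,"wx": 0,"wy": 0,"wz": 0}
    - {"gripper": 0.005,"tx": 0,"ty": 0,"tz": 0.001,"wx": 0,"wy": 0,"wz": 0}
    - {"gripper": 0.005,"tx": 0,"ty": 0,"tz": 0,"wx": 0,"wy": 0,"wz": 0}

```text
time: 18.15
tool_pos: [0.5925, 0.2961, 0.1863]
eef_rot: [[0.066, 0.998, 0.006], [0.998, -0.066, 0.002], [0.002, 0.005, -1.0]]
force: [-0.4, -1.0, 5.9]
gripper_width: 0.147
```

```bash
python3 - <<'E'
from h import *
a=np.mean([env.read_camera('side')[...,::-1] for _ in range(3)],0).astype(np.uint8);b=np.mean([env.read_camera('top')[...,::-1] for _ in range(3)],0).astype(np.uint8)
cv2.imwrite('pics/s7.png',a);cv2.imwrite('pics/t7.png',b)
r=lambda im,x,y,w,h,f:cv2.resize(im[y:y+h,x:x+w],None,fx=f,fy=f,interpolation=cv2.INTER_CUBIC)
cv2.imwrite('pics/c8.png',cv2.convertScaleAbs(np.hstack([r(a,140,240,100,140,4),r(b,145,165,40,56,10)]),alpha=1.4))
print(env.get_obs()['tool_pos'],env.get_obs()['force'])
E
```

```text
[0.5925173  0.29616997 0.18630998] [-0.08013718 -1.09469962  6.12660572]
```

View pics/c8.png

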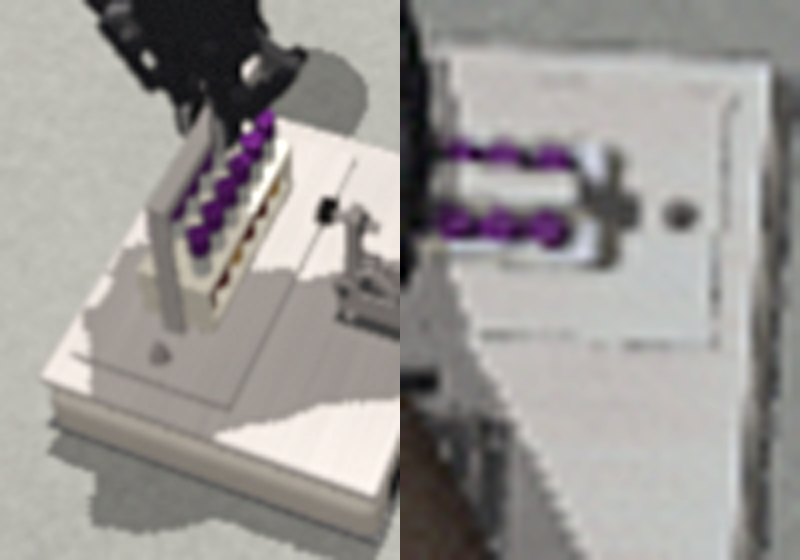

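The carrier is seated: the pins stand in both holes (side (180,328), top (173,186.5)) and the plate is flush with the deck. The TCP height gives the underside at 74.9 mm, and contact force has replaced the hanging weight. Release, then rise.

Call:
jog_arm:
  newtons: 20
  series:
    - {"gripper": 0.005,"tx": 0,"ty": 0,"tz": -0.001,"wx": 0,"wy": 0,"wz": 0}
    - {"gripper": 0.05,"tx": 0,"ty": 0,"tz": 0,"wx": 0,"wy": 0,"wz": 0}
    - {"gripper": 0.05,"tx": 0,"ty": 0,"tz": 0,"wx": 0,"wy": 0,"wz": 0}
    - {"gripper": 0.05,"tx": 0,"ty": 0,"tz": 0,"wx": 0,"wy": 0,"wz": 0}
    - {"gripper": 0.05,"tx": 0,"ty": 0,"tz": -0.02,"wx": 0,"wy": 0,"wz": 0}
    - {"gripper": 0.05,"tx": 0,"ty": 0,"tz": -0.035,"wx": 0,"wy": 0,"wz": 0}
    - {"gripper": 0.05,"tx": 0,"ty": 0,"tz": -0.035,"wx": 0,"wy": 0,"wz": 0}
    - {"gripper": 0.05,"tx": 0,"ty": 0,"tz": 0,"wx": 0,"wy": 0,"wz": 0}

```text
time: 19.45
tool_pos: [0.5927, 0.2965, 0.2787]
eef_rot: [[0.066, 0.998, 0.008], [0.998, -0.066, 0.004], [0.004, 0.008, -1.0]]
force: [0.3, 0.2, -1.4]
gripper_width: 0.586
```

```bash
python3 - <<'E'
from h import *
P,R=plan([([.442,.310,.29],MY+np.pi/2,10)])
plan([([.442,.310,.178],MY+np.pi/2,4)],p=P,R=R)
E
```

```text
-> [0.442 0.31  0.271] 10
{"tx":0.0004,"ty":-0.0151,"tz":0.0006,"wx":0.001,"wz":-0.157}
{"tx":0.0027,"ty":-0.0149,"tz":0.0006,"wx":0.001,"wz":-0.157}
{"tx":0.005,"ty":-0.0143,"tz":0.0007,"wx":0.001,"wz":-0.157}
{"tx":0.0072,"ty":-0.0133,"tz":0.0007,"wx":0.001,"wz":-0.158}
{"tx":0.0092,"ty":-0.012,"tz":0.0007,"wx":0.001,"wz":-0.157}
{"tx":0.011,"ty":-0.0105,"tz":0.0007,"wx":0.001,"wz":-0.158}
{"tx":0.0124,"ty":-0.0086,"tz":0.0007,"wx":0.001,"wz":-0.157}
{"tx":0.0137,"ty":-0.0065,"tz":0.0007,"wy":0.001,"wz":-0.158}
{"tx":0.0145,"ty":-0.0043,"tz":0.0007,"wx":0.001,"wz":-0.157}
{"tx":0.015,"ty":-0.002,"tz":0.0007,"wy":0.001,"wz":-0.158}
-> [0.442 0.31  0.159] 4
{"tz":0.028}
{"tz":0.028}
{"tz":0.028}
{"tz":0.028}
```

Call:
jog_arm:
  series:
    - {"gripper": 0.05,"tx": 0,"ty": -0.015,"tz": 0,"wx": 0.001,"wy": 0,"wz": -0.157}
    - {"gripper": 0.05,"tx": 0.003,"ty": -0.015,"tz": 0,"wx": 0.001,"wy": 0,"wz": -0.157}
    - {"gripper": 0.05,"tx": 0.005,"ty": -0.014,"tz": 0,"wx": 0.001,"wy": 0,"wz": -0.157}
    - {"gripper": 0.05,"tx": 0.007,"ty": -0.013,"tz": 0,"wx": 0.001,"wy": 0,"wz": -0.158}
    - {"gripper": 0.05,"tx": 0.009,"ty": -0.012,"tz": 0,"wx": 0.001,"wy": 0,"wz": -0.157}
    - {"gripper": 0.05,"tx": 0.011,"ty": -0.0105,"tz": 0,"wx": 0.001,"wy": 0,"wz": -0.158}
    - {"gripper": 0.05,"tx": 0.012,"ty": -0.0085,"tz": 0,"wx": 0.001,"wy": 0,"wz": -0.157}
    - {"gripper": 0.05,"tx": 0.014,"ty": -0.0065,"tz": 0,"wx": 0,"wy": 0.001,"wz": -0.158}
    - {"gripper": 0.05,"tx": 0.0145,"ty": -0.004,"tz": 0,"wx": 0,"wy": 0,"wz": -0.157}
    - {"gripper": 0.05,"tx": 0.015,"ty": -0.002,"tz": 0,"wx": 0,"wy": 0,"wz": -0.158}

```text
time: 20.7
tool_pos: [0.4412, 0.3094, 0.2743]
eef_rot: [[-0.998, 0.058, -0.005], [0.058, 0.998, -0.002], [0.005, -0.003, -1.0]]
force: [-0.4, 0.6, -0.3]
gripper_width: 0.588
```

```bash
python3 - <<'E'
from h import *
P,R=plan([([.442,.310,.178],MY+np.pi/2,5)])
print('arc')
G=lambda q,r=.067:np.array([.442,.31,.178])+mw([-r*np.cos(q+.1)+r*np.cos(1.3),0,r*np.sin(q+.1)-r*np.sin(1.3)])-MO
plan([(G(a),MY+np.pi/2,1) for a in np.r_[1.15:.1:-.1,.04,0]],p=P,R=R)
E
```

```text
-> [0.442 0.31  0.159] 5
{"tx":-0.0003,"ty":0.0002,"tz":0.023,"wx":-0.001,"wy":-0.001,"wz":0.001}
{"tx":-0.0002,"ty":0.0002,"tz":0.023,"wy":-0.001,"wz":0.001}
{"tx":-0.0002,"ty":0.0002,"tz":0.023,"wx":-0.001,"wy":-0.001,"wz":0.001}
{"tx":-0.0002,"ty":0.0001,"tz":0.023,"wy":-0.001,"wz":0.001}
{"tx":-0.0002,"ty":0.0001,"tz":0.023,"wx":-0.001,"wy":-0.001,"wz":0.001}
arc
-> [0.439 0.31  0.158] 1
{"tx":0.0032,"tz":0.001}
-> [0.433 0.311 0.156] 1
{"tx":0.0062,"tz":0.0024}
-> [0.427 0.311 0.153] 1
{"tx":0.006,"tz":0.0031}
-> [0.421 0.311 0.149] 1
{"tx":0.0056,"tz":0.0036}
-> [0.416 0.312 0.145] 1
{"tx":0.0053,"tz":0.0041}
-> [0.411 0.312 0.14 ] 1
{"tx":0.0048,"tz":0.0047}
-> [0.407 0.312 0.135] 1
{"tx":0.0043,"tz":0.0051}
-> [0.403 0.312 0.13 ] 1
{"tx":0.0038,"tz":0.0056}
-> [0.4   0.313 0.124] 1
{"tx":0.0032,"tz":0.0058}
-> [0.397 0.313 0.118] 1
{"tx":0.0026,"tz":0.0062}
-> [0.395 0.313 0.111] 1
{"tx":0.0019,"tz":0.0064}
-> [0.394 0.313 0.104] 1
{"tx":0.0015,"tz":0.0072}
-> [0.393 0.313 0.101] 1
{"tx":0.0003,"tz":0.0027}
```

Call:
jog_arm:
  newtons: 20
  series:
    - {"gripper": 0.05,"tx": 0,"ty": 0,"tz": 0.023,"wx": 0,"wy": -0.001,"wz": 0.001}
    - {"gripper": 0.05,"tx": 0,"ty": 0,"tz": 0.023,"wx": 0,"wy": -0.001,"wz": 0.001}
    - {"gripper": 0.05,"tx": 0,"ty": 0,"tz": 0.023,"wx": 0,"wy": -0.001,"wz": 0.001}
    - {"gripper": 0.05,"tx": 0,"ty": 0.001,"tz": 0.023,"wx": 0,"wy": -0.001,"wz": 0.001}
    - {"gripper": 0.05,"tx": 0,"ty": 0.001,"tz": 0.023,"wx": 0,"wy": -0.001,"wz": 0.001}
    - {"gripper": 0.01,"tx": 0,"ty": 0,"tz": 0,"wx": 0,"wy": 0,"wz": 0}
    - {"gripper": 0.01,"tx": 0,"ty": 0,"tz": 0,"wx": 0,"wy": 0,"wz": 0}
    - {"gripper": 0.01,"tx": 0,"ty": 0,"tz": 0,"wx": 0,"wy": 0,"wz": 0}
    - {"gripper": 0.01,"tx": 0,"ty": 0,"tz": 0,"wx": 0,"wy": 0,"wz": 0}

```text
time: 21.82
tool_pos: [0.4413, 0.3093, 0.1604]
eef_rot: [[-0.998, 0.069, 0.0], [0.069, 0.998, -0.006], [-0.0, -0.006, -1.0]]
force: [-1.8, -7.1, -3.5]
gripper_width: 0.201
```

Call:
jog_arm:
  series:
    - {"gripper": 0.01,"tx": 0.003,"ty": -0.001,"tz": 0.001,"wx": 0,"wy": 0,"wz": 0}
    - {"gripper": 0.01,"tx": 0.006,"ty": 0,"tz": 0.0025,"wx": 0,"wy": 0,"wz": 0}
    - {"gripper": 0.01,"tx": 0.006,"ty": 0,"tz": 0.003,"wx": 0,"wy": 0,"wz": 0}
    - {"gripper": 0.01,"tx": 0.0055,"ty": 0,"tz": 0.0035,"wx": 0,"wy": 0,"wz": 0}
    - {"gripper": 0.01,"tx": 0.0055,"ty": 0,"tz": 0.004,"wx": 0,"wy": 0,"wz": 0}
    - {"gripper": 0.01,"tx": 0.005,"ty": 0,"tz": 0.0045,"wx": 0,"wy": 0,"wz": 0}
    - {"gripper": 0.01,"tx": 0.0045,"ty": 0,"tz": 0.005,"wx": 0,"wy": 0,"wz": 0}
    - {"gripper": 0.01,"tx": 0.004,"ty": 0,"tz": 0.0055,"wx": 0,"wy": 0,"wz": 0}
    - {"gripper": 0.01,"tx": 0.003,"ty": 0,"tz": 0.006,"wx": 0,"wy": 0,"wz": 0}
    - {"gripper": 0.01,"tx": 0,"ty": 0,"tz": 0,"wx": 0,"wy": 0,"wz": 0}

```text
time: 23.08
tool_pos: [0.3989, 0.3119, 0.1263]
eef_rot: [[-0.998, 0.068, 0.001], [0.068, 0.998, -0.004], [-0.001, -0.004, -1.0]]
force: [-3.0, -5.9, 1.8]
gripper_width: 0.2
```

Call:
jog_arm:
  series:
    - {"gripper": 0.01,"tx": 0.0025,"ty": -0.0005,"tz": 0.006,"wx": 0,"wy": 0,"wz": 0}
    - {"gripper": 0.01,"tx": 0.002,"ty": -0.0005,"tz": 0.0065,"wx": 0,"wy": 0,"wz": 0}
    - {"gripper": 0.01,"tx": 0.0005,"ty": 0,"tz": 0.006,"wx": 0,"wy": 0,"wz": 0}
    - {"gripper": 0.01,"tx": 0,"ty": 0,"tz": 0.004,"wx": 0,"wy": 0,"wz": 0}
    - {"gripper": 0.01,"tx": 0,"ty": 0,"tz": 0,"wx": 0,"wy": 0,"wz": 0}

```text
time: 23.7
tool_pos: [0.3937, 0.3121, 0.1041]
eef_rot: [[-0.998, 0.068, 0.0], [0.068, 0.998, -0.002], [-0.001, -0.002, -1.0]]
force: [-4.8, -2.5, 2.2]
gripper_width: 0.204
```

Call:
jog_arm:
  series:
    - {"gripper": 0.01,"tx": 0,"ty": 0,"tz": 0.002,"wx": 0,"wy": 0,"wz": 0}
    - {"gripper": 0.01,"tx": 0,"ty": 0,"tz": 0.002,"wx": 0,"wy": 0,"wz": 0}
    - {"gripper": 0.01,"tx": 0,"ty": 0,"tz": 0,"wx": 0,"wy": 0,"wz": 0}

```text
time: 24.08
tool_pos: [0.3936, 0.3121, 0.0998]
eef_rot: [[-0.998, 0.067, 0.0], [0.067, 0.998, -0.002], [-0.0, -0.002, -1.0]]
force: [-5.1, -2.5, 1.3]
gripper_width: 0.203
```

Call:
jog_arm:
  series:
    - {"gripper": 0.01,"tx": 0,"ty": 0,"tz": 0.0015,"wx": 0,"wy": 0,"wz": 0}
    - {"gripper": 0.01,"tx": 0,"ty": 0,"tz": 0.001,"wx": 0,"wy": 0,"wz": 0}
    - {"gripper": 0.01,"tx": 0,"ty": 0,"tz": 0,"wx": 0,"wy": 0,"wz": 0}

```text
time: 24.45
tool_pos: [0.3936, 0.3121, 0.0971]
eef_rot: [[-0.998, 0.067, -0.0], [0.067, 0.998, -0.002], [-0.0, -0.002, -1.0]]
force: [-4.9, -2.0, 1.6]
gripper_width: 0.202
```

Call:
jog_arm:
  series:
    - {"gripper": 0.05,"tx": 0,"ty": 0,"tz": 0,"wx": 0,"wy": 0,"wz": 0}
    - {"gripper": 0.05,"tx": 0,"ty": 0,"tz": 0,"wx": 0,"wy": 0,"wz": 0}
    - {"gripper": 0.05,"tx": 0,"ty": 0,"tz": 0,"wx": 0,"wy": 0,"wz": 0}
    - {"gripper": 0.05,"tx": 0,"ty": 0,"tz": -0.03,"wx": 0,"wy": 0,"wz": 0}
    - {"gripper": 0.05,"tx": 0,"ty": 0,"tz": -0.05,"wx": 0,"wy": 0,"wz": 0}
    - {"gripper": 0.05,"tx": 0.04,"ty": -0.02,"tz": -0.04,"wx": 0,"wy": 0,"wz": 0}
    - {"gripper": 0.05,"tx": 0.05,"ty": -0.03,"tz": 0,"wx": 0,"wy": 0,"wz": 0}
    - {"gripper": 0.05,"tx": 0.03,"ty": -0.05,"tz": 0,"wx": 0,"wy": 0,"wz": 0}
    - {"gripper": 0.05,"tx": 0,"ty": -0.05,"tz": 0,"wx": 0,"wy": 0,"wz": 0}
    - {"gripper": 0.05,"tx": 0,"ty": 0,"tz": 0,"wx": 0,"wy": 0,"wz": 0}

```text
time: 25.7
tool_pos: [0.2638, 0.1691, 0.2173]
eef_rot: [[-0.997, 0.071, 0.003], [0.071, 0.997, -0.001], [-0.003, -0.001, -1.0]]
force: [-0.6, -0.7, -0.8]
gripper_width: 0.585
```

```bash
python3 - <<'E'
from h import *
a=np.mean([env.read_camera('side')[...,::-1] for _ in range(3)],0).astype(np.uint8);b=np.mean([env.read_camera('top')[...,::-1] for _ in range(3)],0).astype(np.uint8)
cv2.imwrite('pics/s8.png',a);cv2.imwrite('pics/t8.png',b)
r=lambda im,x,y,w,h,f:cv2.resize(im[y:y+h,x:x+w],None,fx=f,fy=f,interpolation=cv2.INTER_CUBIC)
cv2.imwrite('pics/c9.png',cv2.convertScaleAbs(np.hstack([r(a,145,230,140,130,3),r(b,115,160,76,78,5)]),alpha=1.4))
for q in(0,.13,.2,.35):
  P=[mw([-.137-r_*np.cos(q+.1),0,.111+r_*np.sin(q+.1)]) for r_ in(.025,.082)]
  print(q,proj('side',P).round(1).tolist(),proj('top',P).round(1).tolist())
# bystanders before/after
for n,(u,v) in {'s':(a,cv2.imread('pics/s0.png')),'t':(b,cv2.imread('pics/t0.png'))}.items():
  for k,f in {'red':lambda h:(h[...,1]>130)&((h[...,0]<8)|(h[...,0]>172))&(h[...,2]>90),'yel':lambda h:(h[...,1]>130)&(abs(h[...,0].astype(int)-28)<8)&(h[...,2]>70)}.items():
    print(n,k,[np.array(np.where(f(cv2.cvtColor(i,cv2.COLOR_BGR2HSV)))).mean(1).round(2).tolist() for i in(v,u)])
E
```

```text
0 [[251.4, 312.1], [273.2, 317.5]] [[147.3, 223.5], [146.0, 237.3]]
0.13 [[251.2, 311.3], [272.7, 314.8]] [[147.1, 223.4], [145.4, 237.0]]
0.2 [[251.0, 310.8], [272.3, 313.3]] [[147.0, 223.3], [145.1, 236.6]]
0.35 [[250.6, 309.8], [270.8, 310.0]] [[146.9, 222.9], [144.5, 235.6]]
s red [[167.44, 276.23], [167.41, 276.16]]
s yel [[200.69, 227.15], [200.65, 227.18]]
t red [[201.62, 318.25], [201.53, 318.28]]
t yel [[166.15, 271.69], [166.12, 271.7]]
```

View pics/c9.png

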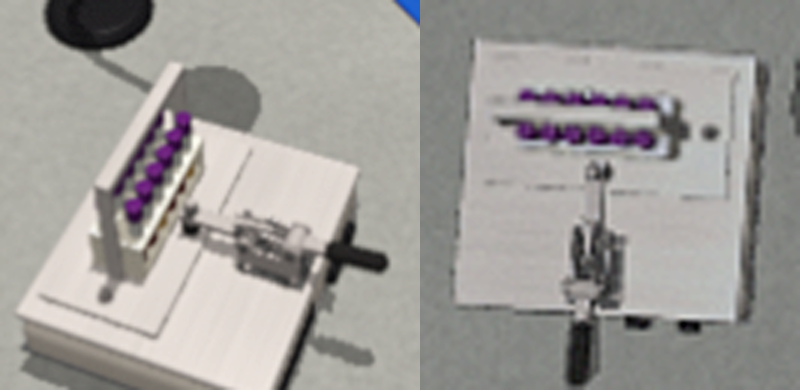

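The side view shows the grip end at (273.3,317.7). That matches q=0 (273.2,317.5) rather than q=0.13 (272.7,314.8). The foot is on the plate, the pins show in the holes, the tubes are upright, and the bystanders are unmoved. Handing in.

```bash
python3 -c "
from plant import env
print(env.get_obs()['time'],env.get_obs()['force'].round(1));print(env.job_done())"
```

```text
26.0 [ 0.1  0.4 -0. ]
the job is handed in; nothing more can be done
None
```

The mixer is ready to run and the job is handed in, at 26 s of the 67 s allowed. I raised the clamp to about 1.2 rad and lowered the aluminium carrier over both pins in 1–3 mm steps until it took the load. After letting go of the carrier, I drew the clamp handle down past dead centre to its lock.

**Last checks:**
- **Clamp:** the handle end in the side view matches angle 0 within 0.3 px, and the foot is on the plate.
- **Carrier:** its underside is at about 75 mm by the tool height. The plate looks flush, with pins standing in both holes and the tubes upright.
- **Bystanders:** the rack and cup moved less than 0.1 px in both views. For the lamp I only looked, and saw no change.
- **Robot:** it was well clear, with about zero force on the tool.

**Disagreements:**
- **Pin position:** the two cameras differed by up to about 1 cm on where the pins are, because the side view was less reliable. I used the top view and the pins' taper, and felt no side load on the way down.
- **Handle snap:** I felt no distinct snap because the handle was held in the gripper throughout. The locked state rests on the pictures taken after I let go.

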